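# Sort two data loggers and hold the passed one's recessed reset button

## Task

Set the two small data loggers down in the nests, each in the nest whose flat mark has the same shape as the tag on the logger's lid: round tag (passed) in the round-marked nest, bar tag (rejected) in the bar-marked nest, flat on the nest's floor between its walls, either way round. Then take the stylus from its holder, reach its tip through the hole in the lid of the round-tagged logger as it sits in its nest, and press the recessed reset button well down; finish while still gripping the stylus and holding the button down. Never press the other logger's button, and leave the other things on the bench where they are.

Things in the scene. Friction and masses are not known exactly. Their poses are not given: they have to be found in the camera images.
- module_round: the passed data logger: white-topped grey plastic case 80 (x) x 50 (y) x 40 mm (z), 0.11 to 0.23 kg, loose on the bench, with a dark round tag (disc of 30 mm diameter, 2 mm high) on its lid, centred 14 mm to -x of the lid's middle, and a round 12 mm hole 24 mm to +x of the middle. Origin: centre of its underside; z up. Grasp it across its 50 mm width (y)
- module_bar: the rejected data logger: the same case, but its tag is a narrow dark bar (10 mm along x, 44 mm along y, 2 mm high). Same axes and origin
- round_aperture (a point): centre of the 12 mm hole in the lid of module_round, level with the lid (40 mm above the underside). The well goes straight down, along the logger's -z; the flat top of the button, 10.8 mm wide, lies 18 mm below this point when free and 23 mm below when fully pressed. Axes as the logger's
- round_button (a joint): reset button of module_round: 0 free, 0.005 (m) fully down; spring, 1.5 N to start it and 4.5 N fully down; comes back up when let go
- bar_button (a joint): the same reset button in module_bar, which must not be pressed (its start force, stroke and place in the case are the same)
- nest_round: the nest with the round mark: fixed grey painted block, 142 x 68 mm, with a shallow pocket on top, 86 mm (x) x 56 mm (y), its floor 24 mm above the bench, with walls 6 mm thick that rise 8 mm above the floor (to 32 mm). The mark, a dark disc of 30 mm diameter, lies on the open part of the block, 72 mm to -x of the pocket's middle. Origin: under the pocket's middle, at bench height; z up
- nest_bar: the nest with the bar mark (dark bar 10 mm along x, 44 mm along y), otherwise the same as nest_round, same axes and origin
- nest_round_floor (a point): middle of the pocket's floor in nest_round, 24 mm above the bench; axes as the nest's: x along the long side of the pocket
- nest_bar_floor (a point): middle of the pocket's floor in nest_bar, 24 mm above the bench; axes as the nest's: x along the long side of the pocket
- stylus: round metal stylus, 115 mm long, 0.05 kg, standing upright in the bore of its holder, tip down. From the tip up: steel shaft 6 mm in diameter and 55 mm long, collar 22 mm in diameter and 5 mm thick (55 to 60 mm from the tip) that rests on the holder, round grip 14 mm in diameter (60 to 115 mm). Origin at the tip; z along the stylus towards the grip's end
- stylus_tip (a point): the end of the stylus's shaft (same point as its origin)
- holder: fixed grey plastic block, 50 x 50 mm and 58 mm high, with an upright 9 mm bore through its middle that holds the stylus. Origin: centre of its underside
- timer: white bench timer, 64 x 64 x 19 mm, a loose bystander. Origin: centre of its underside
- pen: dark grey marker pen lying on the bench, 131 mm long (along its y), 11 mm thick, a loose bystander. Origin: under its middle
- plug: grey-brown rubber stopper, 30 mm wide and 28 mm high, a loose bystander. Origin: centre of its underside
Things that resemble listed ones, but are neither listed nor needed, are in the scene too. What is shaped like the module_bar but pink is not meant.

How it is judged (in metres and radians):
On the way, in this order (a step that is already met when the one before it is completed fails the run):
1. both loggers sit flat in their own nests, released (horizontal distance between module_round and nest_round_floor below 0.008 m and z of module_round in the frame of nest_round_floor below 0.003 m and angle between the x axis of module_round and the x axis of nest_round_floor, either way round below 0.12 rad and angle between each of module_round, module_bar's own z axis and vertical below 0.06 rad and contact force between the fingers and module_round below 0.3 N and horizontal distance between module_bar and nest_bar_floor below 0.008 m and z of module_bar in the frame of nest_bar_floor below 0.003 m and angle between the x axis of module_bar and the x axis of nest_bar_floor, either way round below 0.12 rad and contact force between the fingers and module_bar below 0.3 N), for 0.2 s.
2. the gripped stylus, through the hole, holds the round-tagged logger's button down (value of joint round_button above 0.003 m and z of stylus_tip in the frame of round_aperture below -0.018 m and horizontal distance between stylus_tip and round_aperture below 0.008 m and contact force between the fingers and stylus above 2 N and contact force between stylus and module_round above 1.5 N), for 0.3 s.
At the end, for the whole second after the job is handed in: Each logger lies flat in its own nest (8 mm, 0.12 rad, either way round, 3 mm of the floor), untouched by the fingers; the gripped stylus (over 2 N) has its tip 18 mm or more down the round-tagged logger's hole, pressing over 1.5 N, its button over 3 of 5 mm down, for the last second (all of step 1 and all of step 2); the arm keeps its last pose, push and grip.
It fails at once if the bar-tagged logger's button was pressed (value of joint bar_button above 0.002 m).
It fails at once if a bystander was moved more than 30 mm (distance of any of timer, pen, plug from where it was at the start of the episode above 0.03 m).
It also fails if it takes over 67 s, if anything falls off the work surface, if the arm or the gripper's body presses on something with over 40 N, if the wrist force passes 120 N, or if a joint passes its speed limit or range.

## Robot

A 6-joint arm with a two-finger parallel gripper is mounted at the origin on a cart in front of the work surface, level with it; the furniture and walls round the work are solid. World frame = base frame: x ahead of the robot, y to its left, z up, the work surface at z = 0. Lengths are in mm, angles in rad, forces in N, time in s.
With the tool pointing down it reaches from about 350 to 775 mm from the base axis. Payload 7.3 kg.
Tool frame: the origin (TCP) lies at the very end of the fingers, on their centre line; the grasp point (between the pads) lies 19 mm behind it; z points along the fingers, y is the line along which they close (so a half turn about z gives the same grasp; the last joint's range is limited). The gripper opens to 92 mm and grips with 3 to 60 N. Pads are 19 mm wide; open, the fingers measure 130 mm over their backs; the gripper's body (75 mm by 190 mm) begins 47 mm behind the grasp point.
Start: joints at [1.065, 0.342, 1.524, -0, 1.275, -0.146], TCP at [184.832, 491.408, 226.741] pointing down, gripper open.
Joint ranges: [-2.53, 2.53], [-0.77, 2.02], [0.04, 2.7], [-1, 4.14], [0.28, 2.66], [-3.11, 3.11]. Speed limits (rad/s): [2.57, 2.57, 3.14, 3.14, 3.14, 3.14].

## Interface

Orientations are given as [roll, pitch, yaw] about the fixed x, y, z axes, in that order (R = Rz(yaw) Ry(pitch) Rx(roll)).
In Python, from plant import get_obs, vision, workorder gives the robot as it stands.
- The arm moves only by the shell command python3 -m pendant 'ROWS' [OPENING]. ROWS is a JSON object of lists of equal length, an entry for each row: "dp": the shift along the tool's x, y, z in m, a list of three; "rotation": the turn, a rotation vector about the tool's x, y, z in rad, a list of three. A call has 1 to 8 rows; each row is the pose to reach, as a shift and turn from the pose commanded when the call began, along the tool's axes at that moment; what a row does not reach only later rows make up. A row lasts 1/8 s, in which the tool goes at most 62.5 mm and 10.7 degrees, less where a joint would pass 70% of its speed; a pose out of reach is approached as far as the arm can. A call with a gripper value outside its range is refused whole. OPENING is the finger opening in m, from 0 to 0.0918, set as the call begins (- or left out, the last holds). The fingers move at their own pace and stop on an object; the grip force is fixed at half the most. Time passes only in rows, so rows that repeat a pose let the fingers close. It gives the time, the measured TCP pose, the force, the opening and the grip force at its end, in the units of the state.
- get_obs(): the state, without advancing time (a new reading comes with each control period).
- vision.capture(name): name is "scene" or "top"; returns a dict with "pixels" (400x640x3 uint8, red, green, blue), "vfov" (degrees; the focal length in pixels is half the picture's height over the tangent of half this angle, whatever the lens; pixels are square), "cx", "cy" (the principal point, pixels), "pose" (4x4, takes a point from camera to world coordinates). Camera axes: x right, y up, looking along -z (the intrinsics and any distortion apply to the point x, -y, -z); pixel columns grow to the right and rows downward; lengths in mm; the calibration is good to about 2 mm. A picture is of the moment at which its call begins. There is no depth.
- workorder.close_job(): hands the job in; it is judged then, once.
The state is a dict: "time": time; "joint_positions": joint angles; "dq": joint speeds; "tau": joint torques, N m; "tool_pos": TCP position; "tcp_rot": TCP orientation; "contact_force": force on the tool from outside, world axes, zero at the start; "moment": the same for the moment, N m; "grip_width": finger opening in mm; "finger_force": force on a finger pad.
Only numpy, scipy, OpenCV 4.12 (cv2) and the standard library are available. Lean on these libraries where they do the work, as an engineer would, in place of code of your own. Each camera call takes 0.05 s, during which the arm holds its last target. There are 200 camera calls.

## Working session

There is one attempt and no reset: what is moved stays moved. The work goes in short steps, Python scripts to look and compute and a shell command to move; the robot and the scene stay as the last step left them, time stands still between calls to the robot, and variables do not carry over. Pictures are saved under pics/ and viewed, at most 10 in all, crops included, and the job is handed in when it is done.

```bash
ls; mkdir -p pics; python3 - <<'E'
from plant import get_obs, vision
import cv2,pickle
print(get_obs())
for n in("scene","top"):
    c=vision.capture(n); pickle.dump(c,open(f"pics/{n}0.pkl","wb"))
    print(n,{k:v for k,v in c.items() if k!="pixels"})
    cv2.imwrite(f"pics/{n}0.png",c["pixels"][:,:,::-1])
E
```

```text
pics
{'time': 0.0, 'joint_positions': array([ 1.06502362e+00,  3.42713248e-01,  1.52499113e+00,  9.94841133e-06,
        1.27537939e+00, -1.45999529e-01]), 'dq': array([-0.00157687,  0.00073886, -0.00152198, -0.00057452, -0.00052382,
       -0.00084638]), 'tau': array([ 1.29375527e-03, -4.31230152e+01, -2.44225484e+01,  7.17398152e-02,
        5.60314755e-02, -1.47117175e-04]), 'tool_pos': array([184.61811413, 491.05284374, 226.05890502]), 'tcp_rot': array([-3.14011878e+00, -2.26341754e-04,  2.78181641e+00]), 'contact_force': array([0.51863504, 0.20119701, 0.60417925]), 'moment': array([0.03832596, 0.02709741, 0.07252406]), 'finger_force': 0.0, 'grip_width': 91.53930265267162}
scene {'vfov': 56.64817490548528, 'cx': 321.1485830965567, 'cy': 198.5806369956745, 'pose': array([[ 7.77956178e-01,  4.04325123e-01, -4.80942180e-01,
         1.60149863e+01],
       [-6.28318519e-01,  5.00806412e-01, -5.95322413e-01,
        -5.59825584e+02],
       [ 1.55119332e-04,  7.65319627e-01,  6.43650405e-01,
         6.91841640e+02],
       [ 0.00000000e+00,  0.00000000e+00,  0.00000000e+00,
         1.00000000e+00]])}
top {'vfov': 51.89188636676043, 'cx': 324.83295278351767, 'cy': 197.00843395330108, 'pose': array([[ 1.76864811e-03,  9.94546681e-01, -1.04277381e-01,
         3.24524642e+02],
       [-9.99992543e-01,  1.40100881e-03, -3.59873114e-03,
         2.19233504e+01],
       [-3.43301258e-03,  1.04282968e-01,  9.94541742e-01,
         1.41223201e+03],
       [ 0.00000000e+00,  0.00000000e+00,  0.00000000e+00,
         1.00000000e+00]])}
```

View pics/scene0.png

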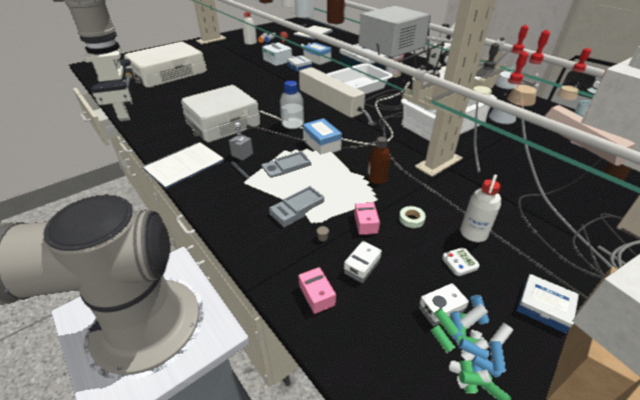

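View pics/top0.png

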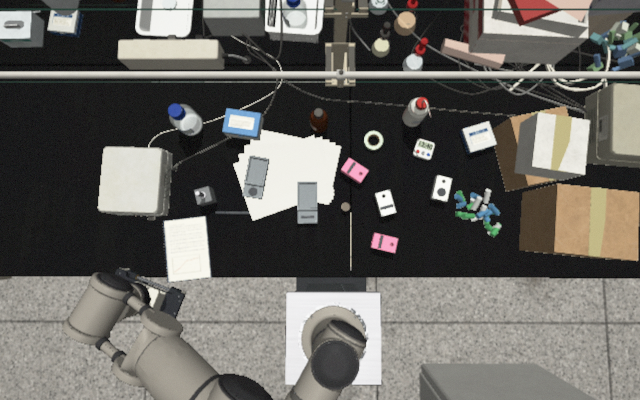

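Top view: holder with stylus at about (204,196). The nests are grey, at (256,178) and (307,203) on the paper. White loggers are at (385,203), which looks like the bar, and (441,188), the round one. Pink decoys are at (354,170) and (384,243), the timer at (424,149), the plug at (345,207), and the pen probably at (232,212). I'll enlarge both views.

```bash
python3 - <<'E'
import cv2
t=cv2.imread("pics/top0.png");s=cv2.imread("pics/scene0.png")
a=cv2.resize(t[155:235,190:330],None,fx=5.5,fy=5.5,interpolation=cv2.INTER_CUBIC)
cv2.imwrite("pics/c1.png",a[:440])
b=cv2.resize(s[115:340,225:475],None,fx=2.6,fy=2.6,interpolation=cv2.INTER_CUBIC)
cv2.imwrite("pics/c2.png",b)
c=cv2.resize(t[155:235,330:470],None,fx=5.5,fy=5.5,interpolation=cv2.INTER_CUBIC)
cv2.imwrite("pics/c3.png",c)
E
```

```text
(no output)
```

View pics/c1.png

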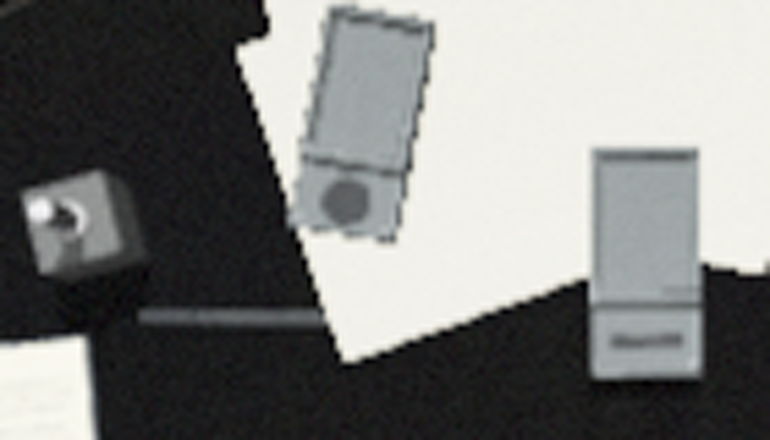

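View pics/c2.png

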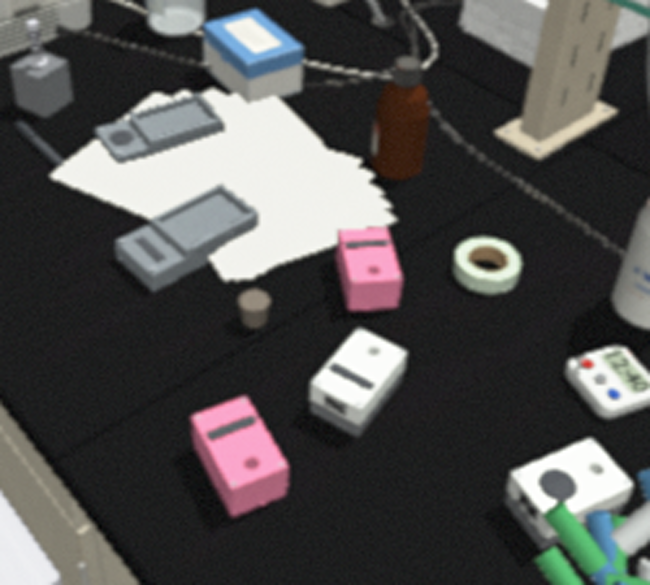

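View pics/c3.png

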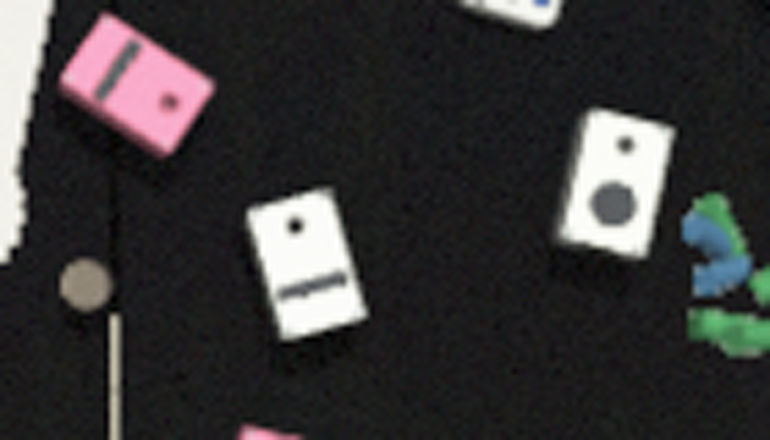

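The crops show round mark (253,192) and bar mark (308,217) in top. The round logger's tag is at (441.5,192) with its hole at (443.6,181). The bar logger's tag is at (387,207) with its hole at (383.6,196). In the scene view the same features are at (272,168), (283,211), (439,301)/(455,295) and (360,260)/(369,250). Next I'll refine these and triangulate.

```bash
cat > h.py <<'E'
import cv2,pickle,numpy as np
from plant import get_obs, vision
S=8
def cap(n,f=None):
    c=vision.capture(n)
    if f: cv2.imwrite(f,c["pixels"][:,:,::-1])
    return c
def load(n): return pickle.load(open(f"pics/{n}0.pkl","rb"))
def ray(c,p):
    f=c["pixels"].shape[0]/2/np.tan(np.radians(c["vfov"])/2)
    d=np.array([(p[0]-c["cx"])/f,-(p[1]-c["cy"])/f,-1.])
    T=c["pose"]; return T[:3,3],T[:3,:3]@d
def plane(c,p,z):
    o,d=ray(c,p); return o+d*(z-o[2])/d[2]
def tri(c1,p1,c2,p2):
    o1,d1=ray(c1,p1);o2,d2=ray(c2,p2)
    s,_,_,_=np.linalg.lstsq(np.stack([d1,-d2],1),o2-o1,rcond=None)
    a,b=o1+s[0]*d1,o2+s[1]*d2
    return (a+b)/2,np.linalg.norm(a-b)
def crop(c,p,r):
    x0,y0=int(round(p[0]))-r,int(round(p[1]))-r
    im=cv2.resize(c["pixels"][y0:y0+2*r+1,x0:x0+2*r+1],None,fx=S,fy=S,interpolation=cv2.INTER_CUBIC)
    back=lambda q:(np.asarray(q,float)+.5)/S-.5+[x0,y0]
    return im,back
def comp(m,rc):
    n,l=cv2.connectedComponents(m.astype(np.uint8)); k=l[rc[1],rc[0]]
    if k==0:
        ys,xs=np.nonzero(m); i=np.argmin((xs-rc[0])**2+(ys-rc[1])**2); k=l[ys[i],xs[i]]
    return (l==k).astype(np.uint8)
def dark(c,p,r):
    "centroid of dark blob around seed"
    im,back=crop(c,p,r); g=cv2.cvtColor(im,cv2.COLOR_RGB2GRAY)
    t,_=cv2.threshold(g,0,255,cv2.THRESH_OTSU)
    m=comp(g<t,(im.shape[1]//2,)*2); M=cv2.moments(m,True)
    return back([M["m10"]/M["m00"],M["m01"]/M["m00"]]),M["m00"]/S/S
def lid(c,p,r=16,z=40,t=150):
    "white lid: rectangle on plane z"
    im,back=crop(c,p,r); m=comp(im.min(2)>t,(im.shape[1]//2,)*2)
    k=max(cv2.findContours(m,cv2.RETR_EXTERNAL,cv2.CHAIN_APPROX_NONE)[0],key=cv2.contourArea)
    P=np.array([plane(c,q,z)[:2] for q in back(k[:,0])],np.float32)
    return cv2.minAreaRect(P)
E
python3 - <<'E'
from h import *
t,s=load("top"),load("scene")
for n,a,b,r1,r2 in [("markR",(252.9,191.7),(271.9,168.1),6,5),("markB",(307.6,216.8),(283,211.2),5,5),
 ("Rtag",(441.5,192.1),(439.2,301.5),6,8),("Rhole",(443.6,181.2),(454.6,295),3,4),
 ("Btag",(386.9,207),(360,260),5,7),("Bhole",(383.6,195.9),(368.8,249.6),3,4)]:
    p,A=dark(t,a,r1);q,B=dark(s,b,r2); X,e=tri(t,p,s,q)
    print(n,p.round(1),round(A),q.round(1),round(B),"tri",X.round(1),"gap",round(e,1),"onplane",*(plane(c,w,24 if "mark" in n else 40)[:2].round(1) for c,w in((t,p),(s,q))))
for n,p in(("R",(443,186)),("B",(384.5,201))): print(n,lid(t,p))
# stylus end, clicked
print(tri(t,(197.8,193.2),s,(237.7,124.6)))
# nest outline
for n,p in(("NR",(256,178)),("NB",(307,195))):
    im,back=crop(t,p,30); h=cv2.cvtColor(im,cv2.COLOR_RGB2GRAY)
    m=comp((h>95)&(h<195),(im.shape[1]//2,)*2); m=cv2.morphologyEx(m,cv2.MORPH_OPEN,np.ones((21,21)))
    m=comp(m,(im.shape[1]//2,)*2)
    k=max(cv2.findContours(m,cv2.RETR_EXTERNAL,cv2.CHAIN_APPROX_NONE)[0],key=cv2.contourArea)
    print(n,cv2.minAreaRect(np.array([plane(t,q,32)[:2] for q in back(k[:,0])],np.float32)))
# manual nest corners
B1=lambda u,v:((u+.5)/5.5-.5+190,(v+.5)/5.5-.5+155); B2=lambda u,v:((u+.5)/2.6-.5+225,(v+.5)/2.6-.5+115)
for n,a,b in (("NR +x left",(332,6),(209,98)),("NR +x right",(434,22),(224,128)),("NB +x left",(591,150),(220,188)),("NB +x right",(699,150),(257,213))):
    X,e=tri(t,B1(*a),s,B2(*b)); print(n,X.round(1),round(e,1),plane(t,B1(*a),32).round(1),plane(s,B2(*b),32).round(1))
E
```

```text
markR [252.7 190.8] 71 [271.3 167.6] 43 tri [490.5 273.1  22.3] gap 1.9 onplane [491.1 272.4] [488.4 271.5]
markB [308.1 216.6] 27 [282.5 210.7] 45 tri [402.9  83.7  24. ] gap 1.3 onplane [403.4  83.4] [402.3  84. ]
Rtag [441.1 191.7] 53 [439.1 301.8] 140 tri [ 487.1 -364.1   36.9] gap 0.5 onplane [ 486.9 -363.4] [ 484.7 -364.8]
Rhole [443.3 180.8] 8 [454.1 294.9] 16 tri [ 524.3 -373.    37.3] gap 0.8 onplane [ 523.7 -371.9] [ 522.6 -374. ]
Btag [387.  206.4] 30 [359.8 259.4] 55 tri [ 436.6 -180.9   40.4] gap 1.5 onplane [ 437.2 -181.4] [ 436.2 -180.2]
Bhole [383.2 195.6] 7 [368.4 249.6] 12 tri [ 474.  -169.6   37.5] gap 0.4 onplane [ 473.6 -169.1] [ 472.5 -171.2]
R ((500.2552185058594, -365.9834289550781), (53.3968620300293, 83.0379638671875), 76.09696960449219)
B ((450.26605224609375, -175.55654907226562), (82.26314544677734, 53.04936218261719), 15.834169387817383)
(array([473.45177103, 431.83038984, 109.86437724]), np.float64(1.6112045161497421))
NR ((537.5096435546875, 263.10113525390625), (72.37591552734375, 143.8717803955078), 80.89485931396484)
NB ((451.9818115234375, 87.90126037597656), (141.69326782226562, 69.25640869140625), 1.2262777090072632)
NR +x left [618.8 281.3  20.9] 13.5 [610.8 282.8  32. ] [614.7 264.3  32. ]
NR +x right [604.6 221.7  14. ] 0.7 [600.7 219.3  32. ] [589.3 200.8  32. ]
NB +x left [522.2 121.8  22.4] 0.3 [520.7 121.2  32. ] [515.1 112.   32. ]
NB +x right [521.1  54.7  30. ] 0.1 [520.8  54.6  32. ] [519.6  52.9  32. ]
```

Checks hold: marks at 22–24 mm, lids at 37–40 mm, tag–hole distances 37.8 and 38.4 mm (38 expected). Round logger at (500,-366), yaw -13.7°; bar logger at (450,-176), yaw about 16.3°; nests near (561,261), -9°, and (474,87), 0°. Moving now.

```bash
cat > go.py <<'E'
import sys,numpy as np
from scipy.spatial.transform import Rotation as R
from plant import get_obs
def go(x,y,z,yaw,tilt=True):
    "shift and turn, tool axes, from the measured pose to the world target pointing down"
    o=get_obs(); A=R.from_euler("xyz",o["tcp_rot"]); B=R.from_euler("xyz",[np.pi,0,np.radians(yaw)])
    d=A.inv().apply(np.array([x,y,z])-o["tool_pos"])/1000; r=(A.inv()*B).as_rotvec()
    print("dp",d.round(4),"rot",r.round(3),"rows",round(np.linalg.norm(d)/.0625,1),round(np.degrees(np.linalg.norm(r))/10.7,1),"t",round(o["time"],2))
if __name__=="__main__": go(*map(float,sys.argv[1:5]))
E
python3 go.py 450 90 200 162; python3 go.py 500.3 -366.2 120 166.3
```

```text
dp [-0.3896 -0.2819  0.0264] rot [-0.001 -0.    -0.046] rows 7.7 0.2 t 0.1
dp [-0.5973 -0.6911  0.1069] rot [-0.001 -0.    -0.121] rows 14.7 0.6 t 0.1
```

```bash
python3 -m pendant '{"dp":[[-0.39,-0.282,0.026],[-0.39,-0.282,0.026],[-0.39,-0.282,0.026],[-0.39,-0.282,0.026],[-0.39,-0.282,0.026],[-0.39,-0.282,0.026],[-0.39,-0.282,0.026],[-0.39,-0.282,0.026]],"rotation":[[0,0,-0.046],[0,0,-0.046],[0,0,-0.046],[0,0,-0.046],[0,0,-0.046],[0,0,-0.046],[0,0,-0.046],[0,0,-0.046]]}' 0.066; python3 go.py 500.3 -366.2 120 166.3
```

```text
time: 1.1
tool_pos: [451.5, 87.8, 200.4]
tcp_rot: [-3.141, -0.0, 2.826]
contact_force: [-0.3, 0.5, -1.1]
grip_width: 66.2
finger_force: 0.0
dp [-0.1873 -0.4164  0.0804] rot [-0.    -0.    -0.076] rows 7.4 0.4 t 1.1
```

```bash
python3 -m pendant '{"dp":[[-0.187,-0.416,0.08],[-0.187,-0.416,0.08],[-0.187,-0.416,0.08],[-0.187,-0.416,0.08],[-0.187,-0.416,0.08],[-0.187,-0.416,0.08],[-0.187,-0.416,0.08],[-0.187,-0.416,0.08]],"rotation":[[0,0,-0.076],[0,0,-0.076],[0,0,-0.076],[0,0,-0.076],[0,0,-0.076],[0,0,-0.076],[0,0,-0.076],[0,0,-0.076]]}'; python3 go.py 500.3 -366.2 14 166.3
python3 - <<'E'
from h import *
# better nest edges: left/right edges per scanline, first images
t=load("top")
for n,p,rows,th in(("NR",(256,178),range(160,182),195),("NB",(307,203),range(185,206),None)):
    pass
im,back=crop(t,(307,203),24); cv2.imwrite("pics/nb.png",im[:,:,::-1])
im2,_=crop(t,(257,178),24); cv2.imwrite("pics/nn.png",np.hstack([im2,im])[:,:,::-1])
E
```

```text
time: 2.1
tool_pos: [499.2, -366.4, 119.1]
tcp_rot: [3.141, -0.001, 2.901]
contact_force: [0.8, 0.3, 0.1]
grip_width: 66.1
finger_force: 0.0
dp [-0.0011  0.0004  0.1051] rot [ 0.    -0.001 -0.002] rows 1.7 0.0 t 2.1
```

View pics/nn.png

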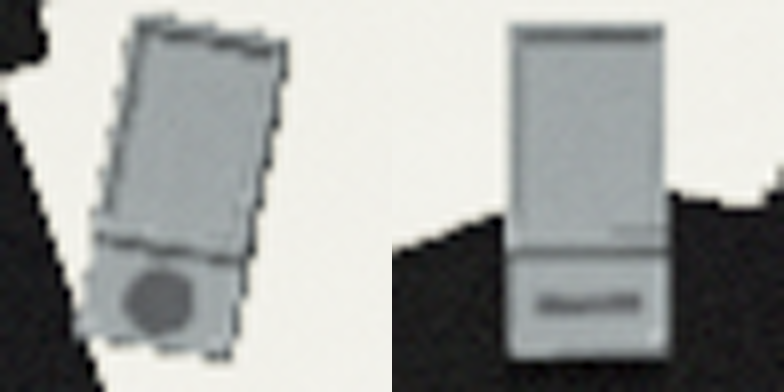

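NN picture: left is the round nest, with its mark at crop (158,302) and step line (100,238)–(243,262). Right is the bar nest, with its mark at (196,304), step at v≈250 and edges symmetric about u≈195.5. I'll descend on the round logger and work out the nest centres from these.

```bash
python3 -m pendant '{"dp":[[-0.001,0,0.06],[-0.001,0,0.09],[-0.001,0,0.105],[-0.001,0,0.105],[-0.001,0,0.105]],"rotation":[[0,0,0],[0,0,0],[0,0,0],[0,0,0],[0,0,0]]}' && python3 -m pendant '{"dp":[[0,0,0],[0,0,0],[0,0,0],[0,0,0],[0,0,0]],"rotation":[[0,0,0],[0,0,0],[0,0,0],[0,0,0],[0,0,0]]}' 0.03
python3 - <<'E'
from h import *
t=load("top")
def P(n,u,v,z):
    x0,y0={"R":(233,154),"B":(283,179)}[n]; return plane(t,((u+.5)/8-.5+x0,(v+.5)/8-.5+y0),z)[:2].round(1)
for n,k,u,v,z in(("B","mark",196,304,24),("B","top",195,24,32),("B","step",195.5,246,32),("B","stepbot",195.5,256,24),("B","left",113,200,32),("B","right",275,200,32),
 ("R","mark",158,302,24),("R","topL",138,17,32),("R","topR",288,42,32),("R","stepL",100,236,32),("R","stepR",243,259,32),("R","innL",165,36,24),("R","innR",270,54,24)): print(n,k,P(n,u,v,z))
E
```

```text
time: 2.72
tool_pos: [501.9, -364.1, 17.2]
tcp_rot: [-3.14, 0.002, 2.904]
contact_force: [0.0, 0.5, 0.9]
grip_width: 65.8
finger_force: 0.0
time: 3.35
tool_pos: [501.5, -364.0, 16.8]
tcp_rot: [-3.141, 0.002, 2.904]
contact_force: [-0.8, -0.4, 5.7]
grip_width: 50.0
finger_force: 30.0
B mark [403.6  86.9]
B top [521.8  87.7]
B step [427.5  86.9]
B stepbot [423.9  87.2]
B left [446.9 121.8]
B right [447.   53.5]
R mark [489.2 273.8]
R topL [610.7 283.3]
R topR [600.  219.1]
R stepL [516.4 297.5]
R stepR [506.7 236.7]
R innL [604.1 273.1]
R innR [596.3 227.9]
```

```bash
python3 -m pendant '{"dp":[[0,0,-0.04],[0,0,-0.09],[0,0,-0.1],[0,0,-0.1]],"rotation":[[0,0,0],[0,0,0],[0,0,0],[0,0,0]]}'; python3 go.py 560.3 259.9 117 170.3
```

```text
time: 3.85
tool_pos: [500.8, -363.2, 115.5]
tcp_rot: [3.141, -0.0, 2.904]
contact_force: [0.1, 0.3, -2.5]
grip_width: 49.8
finger_force: 30.0
dp [ 0.089   0.6196 -0.0013] rot [ 0.    -0.    -0.069] rows 10.0 0.4 t 3.85
```

```bash
python3 -m pendant '{"dp":[[0.006,0.04,0],[0.013,0.09,0],[0.02,0.14,0],[0.027,0.19,0],[0.035,0.24,0],[0.042,0.29,0],[0.049,0.34,0],[0.056,0.39,0]],"rotation":[[0,0,0],[0,0,-0.01],[0,0,-0.02],[0,0,-0.03],[0,0,-0.04],[0,0,-0.05],[0,0,-0.06],[0,0,-0.069]]}'; python3 go.py 560.3 259.9 117 170.3
```

```text
time: 4.85
tool_pos: [537.0, 30.5, 113.4]
tcp_rot: [-3.141, -0.004, 2.973]
contact_force: [-0.0, 0.0, -2.0]
grip_width: 49.6
finger_force: 30.0
dp [ 0.0156  0.2301 -0.0036] rot [-0.    -0.004  0.001] rows 3.7 0.0 t 4.85
```

```bash
python3 -m pendant '{"dp":[[0.004,0.06,-0.001],[0.008,0.115,-0.002],[0.012,0.17,-0.003],[0.015,0.21,-0.004],[0.0155,0.226,-0.004],[0.0155,0.228,-0.004],[0.0155,0.228,-0.004]],"rotation":[[0,0,0],[0,0,0],[0,0,0],[0,0,0],[0,0,0],[0,0,0],[0,0,0]]}'; python3 go.py 560.3 259.9 52 170.3
```

```text
time: 5.72
tool_pos: [561.2, 254.7, 118.9]
tcp_rot: [-3.14, -0.001, 2.972]
contact_force: [-0.9, -0.2, -2.5]
grip_width: 49.7
finger_force: 30.0
dp [0.0017 0.005  0.0669] rot [-0.001 -0.001 -0.   ] rows 1.1 0.0 t 5.72
```

```bash
python3 -m pendant '{"dp":[[0.001,0.003,0.03],[0.0017,0.005,0.055],[0.0017,0.005,0.066],[0.0017,0.005,0.066],[0.0017,0.005,0.066]],"rotation":[[0,0,0],[0,0,0],[0,0,0],[0,0,0],[0,0,0]]}'; python3 go.py 560.3 259.9 41 170.3
python3 - <<'E'
from h import *
a=cap("scene");b=cap("top")
A=cv2.resize(a["pixels"][135:195,240:320],(560,420),interpolation=cv2.INTER_CUBIC)
B=cv2.resize(b["pixels"][155:215,225:285],(420,420),interpolation=cv2.INTER_CUBIC)
cv2.imwrite("pics/d1.png",cv2.resize(np.hstack([A,B]),(800,343))[:,:,::-1])
E
```

```text
time: 6.35
tool_pos: [561.4, 261.0, 54.9]
tcp_rot: [3.141, 0.002, 2.972]
contact_force: [0.3, 0.1, -2.4]
grip_width: 49.7
finger_force: 30.0
dp [ 0.001  -0.0013  0.0138] rot [ 0.001  0.002 -0.   ] rows 0.2 0.0 t 6.35
```

View pics/d1.png

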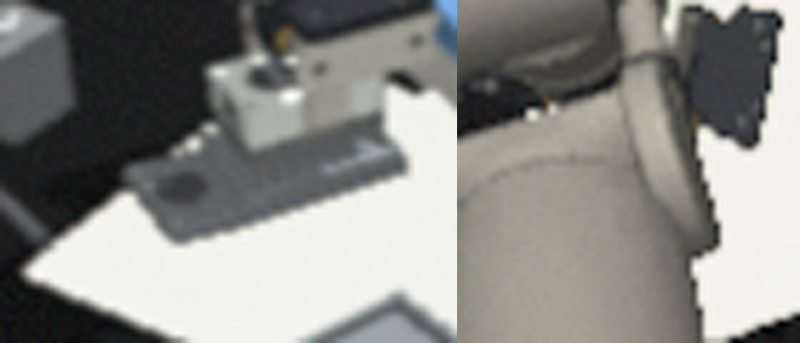

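The picture shows the logger held just above the round nest's pocket and aligned with it, with the mark visible in front at (185,185). Lowering gently.

```bash
python3 -m pendant '{"dp":[[0.001,-0.001,0],[0.001,-0.001,0.004],[0.001,-0.001,0.008],[0.001,-0.001,0.011],[0.001,-0.001,0.012],[0.001,-0.001,0.012]],"rotation":[[0,0,0],[0,0,0],[0,0,0],[0,0,0],[0,0,0],[0,0,0]]}'; python3 go.py 560.3 259.9 41 170.3
```

```text
time: 7.2
tool_pos: [559.5, 260.5, 41.6]
tcp_rot: [3.142, -0.0, 2.973]
contact_force: [-0.3, 0.1, -1.9]
grip_width: 49.5
finger_force: 30.0
dp [-0.0009 -0.0004  0.0006] rot [ 0. -0.  0.] rows 0.0 0.0 t 7.2
```

```bash
python3 -m pendant '{"dp":[[0,0,0.001],[0,0,0.002],[0,0,0.002]],"rotation":[[0,0,0],[0,0,0],[0,0,0]]}' && python3 -m pendant '{"dp":[[0,0,0],[0,0,0],[0,0,0]],"rotation":[[0,0,0],[0,0,0],[0,0,0]]}' 0.066 && python3 -m pendant '{"dp":[[0,0,-0.04],[0,0,-0.085],[0,0,-0.085]],"rotation":[[0,0,0],[0,0,0],[0,0,0]]}'; python3 go.py 450.3 -176 120 196.3
```

```text
time: 7.58
tool_pos: [559.7, 260.6, 40.8]
tcp_rot: [3.141, 0.001, 2.973]
contact_force: [-2.4, -0.8, 4.8]
grip_width: 49.6
finger_force: 30.0
time: 7.95
tool_pos: [559.5, 260.5, 39.7]
tcp_rot: [3.141, 0.0, 2.973]
contact_force: [-0.5, 0.5, 0.7]
grip_width: 65.7
finger_force: 0.0
time: 8.32
tool_pos: [561.8, 261.3, 128.7]
tcp_rot: [3.138, 0.007, 2.973]
contact_force: [-0.3, -0.1, -0.3]
grip_width: 66.0
finger_force: 0.0
dp [ 0.0365 -0.4498  0.0068] rot [ 0.002  0.008 -0.453] rows 7.2 2.4 t 8.32
```

Contact on the floor at the expected height. Next is the bar logger.

```bash
python3 -m pendant '{"dp":[[0.005,-0.05,0],[0.01,-0.11,0],[0.015,-0.17,0.002],[0.02,-0.23,0.004],[0.025,-0.29,0.006],[0.03,-0.35,0.006],[0.035,-0.41,0.006],[0.0365,-0.45,0.006]],"rotation":[[0,0,-0.05],[0,0,-0.11],[0,0,-0.17],[0,0,-0.23],[0,0,-0.29],[0,0,-0.35],[0,0,-0.41],[0,0,-0.453]]}'; python3 go.py 450.3 -176 120 196.3
python3 - <<'E'
from h import *
b=cap("top","pics/t1.png");import pickle;pickle.dump(b,open("pics/t1.pkl","wb"))
c=cap("scene","pics/s1.png");pickle.dump(c,open("pics/s1.pkl","wb"))
print("hole/lid NR",lid(b,(262,173),z=64))
r=b["pixels"];print(r[165:185:4,258])
E
```

```text
time: 9.32
tool_pos: [446.5, -179.1, 117.9]
tcp_rot: [3.141, -0.001, -2.858]
contact_force: [0.6, -0.1, -0.4]
grip_width: 66.2
finger_force: 0.0
dp [-0.0045  0.0019 -0.0021] rot [ 0.001 -0.001 -0.001] rows 0.1 0.0 t 9.32
hole/lid NR ((545.980224609375, 235.79879760742188), (111.7865982055664, 109.66160583496094), 0.7759817242622375)
[[251 251 249]
 [251 252 250]
 [128 131 128]
 [250 250 247]
 [243 244 240]]
```

```bash
python3 -m pendant '{"dp":[[-0.0045,0.002,0.04],[-0.0045,0.002,0.08],[-0.0045,0.002,0.1],[-0.0045,0.002,0.101],[-0.0045,0.002,0.101]],"rotation":[[0,0,0],[0,0,0],[0,0,0],[0,0,0],[0,0,0]]}';python3 go.py 450.3 -176 17 196.3
python3 - <<'E'
import pickle;from h import *
b=pickle.load(open("pics/t1.pkl","rb"));s=pickle.load(open("pics/s1.pkl","rb"))
x=plane
import itertools
# expected pixels of tag and hole for logger at NR
def proj(c,X):
    f=200/np.tan(np.radians(c["vfov"])/2);T=c["pose"];q=T[:3,:3].T@(np.array(X)-T[:3,3]);return c["cx"]+f*q[0]/-q[2],c["cy"]-f*q[1]/-q[2]
d=np.array([.986,-.1685,0]);C=np.array([559.5,260.2,64])
for n,k,r in(("tag",-14,(6,5)),("hole",24,(3,3))):
    pt,ps=proj(b,C+k*d),proj(s,C+k*d); p,A=dark(b,pt,r[0]);q,B=dark(s,ps,r[1]);X,e=tri(b,p,s,q)
    print(n,np.round(pt,1),p.round(1),round(A),np.round(ps,1),q.round(1),round(B),X.round(1),round(e,1),plane(b,p,64).round(1),plane(s,q,64).round(1))
E
```

```text
time: 10.05
tool_pos: [452.0, -173.4, 18.0]
tcp_rot: [-3.142, 0.0, -2.857]
contact_force: [-0.8, 0.2, -0.9]
grip_width: 65.9
finger_force: 0.0
dp [ 0.0023 -0.002   0.001 ] rot [-0.  0.  0.] rows 0.1 0.0 t 10.05
tag [253.9 173. ] [254.1 173.2] 56 [287.3 151.6] [287.2 152. ] 31 [545.  262.1  62.8] 0.4 [545.  261.8  64. ] [543.8 260.7  64. ]
hole [256.  161.9] [256.3 162.2] 8 [298.3 148.3] [298.5 149.1] 2 [582.9 255.3  61.7] 0.6 [582.3 255.   64. ] [581.1 252.2  64. ]
```

The round logger is seated (tag and hole triangulate at 62–63 mm, 64 expected). Grasping the bar logger.

```bash
python3 -m pendant '{"dp":[[0.002,-0.002,0],[0.002,-0.002,0],[0.002,-0.002,0]],"rotation":[[0,0,0],[0,0,0],[0,0,0]]}' && python3 -m pendant '{"dp":[[0,0,0],[0,0,0],[0,0,0],[0,0,0],[0,0,0]],"rotation":[[0,0,0],[0,0,0],[0,0,0],[0,0,0],[0,0,0]]}' 0.03 && python3 -m pendant '{"dp":[[0,0,-0.04],[0,0,-0.09],[0,0,-0.1],[0,0,-0.1]],"rotation":[[0,0,0],[0,0,0],[0,0,0],[0,0,0]]}'; python3 go.py 475 87.3 117 180.3
```

```text
time: 10.42
tool_pos: [450.5, -176.5, 18.2]
tcp_rot: [-3.141, 0.001, -2.858]
contact_force: [-0.2, 0.1, -1.1]
grip_width: 65.9
finger_force: 0.0
time: 11.05
tool_pos: [450.2, -176.1, 17.7]
tcp_rot: [3.141, -0.0, -2.857]
contact_force: [-0.7, 1.6, 2.9]
grip_width: 49.8
finger_force: 30.0
time: 11.55
tool_pos: [450.3, -176.3, 117.6]
tcp_rot: [-3.141, 0.0, -2.857]
contact_force: [-0.2, 0.3, -1.7]
grip_width: 49.8
finger_force: 30.0
dp [-0.0976  0.2461  0.0005] rot [-0.     0.001  0.279] rows 4.2 1.5 t 11.55
```

```bash
python3 -m pendant '{"dp":[[-0.015,0.04,0],[-0.035,0.09,0],[-0.055,0.14,0],[-0.075,0.19,0],[-0.09,0.23,0],[-0.0976,0.246,0],[-0.0976,0.246,0],[-0.0976,0.246,0]],"rotation":[[0,0,0.05],[0,0,0.1],[0,0,0.15],[0,0,0.2],[0,0,0.25],[0,0,0.279],[0,0,0.279],[0,0,0.279]]}'; python3 go.py 475 87.3 54 180.3
```

```text
time: 12.55
tool_pos: [474.3, 86.6, 116.5]
tcp_rot: [-3.141, -0.002, -3.136]
contact_force: [-0.2, -0.3, -1.3]
grip_width: 49.7
finger_force: 30.0
dp [-0.0009  0.0007  0.0625] rot [-0.    -0.002  0.   ] rows 1.0 0.0 t 12.55
```

```bash
python3 -m pendant '{"dp":[[-0.001,0,0.03],[-0.001,0,0.055],[-0.001,0,0.0615],[-0.001,0,0.0615],[-0.001,0,0.0615],[-0.001,0,0.0615]],"rotation":[[0,0,0],[0,0,0],[0,0,0],[0,0,0],[0,0,0],[0,0,0]]}'; python3 go.py 475 87.3 43 180.3
```

```text
time: 13.3
tool_pos: [476.5, 87.2, 57.0]
tcp_rot: [3.141, 0.002, -3.136]
contact_force: [-0.6, -0.1, -2.3]
grip_width: 50.1
finger_force: 30.0
dp [0.0016 0.0001 0.014 ] rot [ 0.     0.002 -0.   ] rows 0.2 0.0 t 13.3
```

```bash
python3 -m pendant '{"dp":[[0.0015,0,0],[0.0015,0,0.004],[0.0015,0,0.008],[0.0015,0,0.011],[0.0015,0,0.013],[0.0015,0,0.013]],"rotation":[[0,0,0],[0,0,0],[0,0,0],[0,0,0],[0,0,0],[0,0,0]]}'; python3 go.py 475 87.3 41 180.3
```

```text
time: 14.05
tool_pos: [474.4, 87.2, 43.0]
tcp_rot: [3.142, -0.0, -3.136]
contact_force: [1.0, -1.1, -1.4]
grip_width: 49.8
finger_force: 30.0
dp [-0.0006  0.0001  0.002 ] rot [ 0. -0. -0.] rows 0.0 0.0 t 14.05
```

```bash
python3 -m pendant '{"dp":[[0,0,0.001],[0,0,0.002],[0,0,0.002]],"rotation":[[0,0,0],[0,0,0],[0,0,0]]}' && python3 -m pendant '{"dp":[[0,0,0],[0,0,0],[0,0,0]],"rotation":[[0,0,0],[0,0,0],[0,0,0]]}' 0.066 && python3 -m pendant '{"dp":[[0,0,-0.05],[0,0,-0.11],[0,0,-0.135],[0,0,-0.135]],"rotation":[[0,0,0],[0,0,0],[0,0,0],[0,0,0]]}'
python3 - <<'E'
from h import *
t,s=load("top"),load("scene")
B1=lambda u,v:((u+.5)/5.5-.5+190,(v+.5)/5.5-.5+155)
print("holder top",plane(t,B1(73.75,223),58).round(1),"grip end",plane(t,B1(43,210),118).round(1))
im,_=crop(t,(203,197),15); im2,_=crop(s,(239,137),18)
im2=cv2.resize(im2,(400,400));im=cv2.resize(im,(400,400))
cv2.imwrite("pics/h.png",np.hstack([im,im2])[:,:,::-1])
E
```

```text
time: 14.42
tool_pos: [474.7, 87.2, 41.8]
tcp_rot: [3.142, 0.001, -3.136]
contact_force: [-1.9, -0.6, 5.0]
grip_width: 49.8
finger_force: 30.0
time: 14.8
tool_pos: [474.6, 87.2, 41.1]
tcp_rot: [3.142, 0.0, -3.136]
contact_force: [-0.2, -0.3, -1.0]
grip_width: 65.8
finger_force: 0.0
time: 15.3
tool_pos: [475.7, 87.3, 178.0]
tcp_rot: [3.141, 0.005, -3.136]
contact_force: [0.2, -0.3, 0.7]
grip_width: 66.2
finger_force: 0.0
holder top [472.2 431.   58. ] grip end [473.2 430.9 118. ]
```

View pics/h.png

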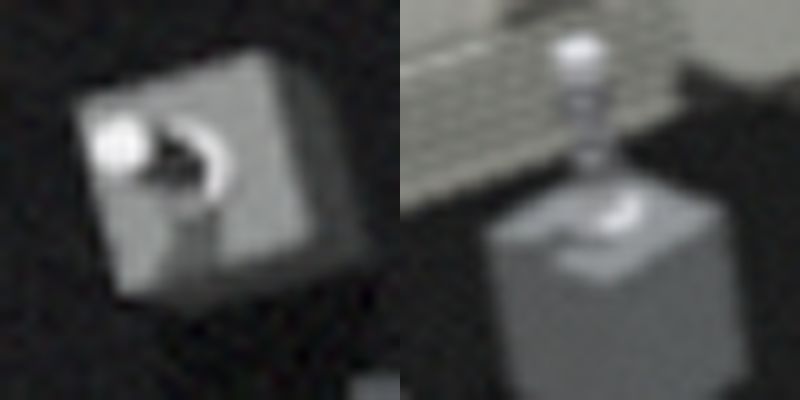

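The holder crop shows the grip end as a white spot at (120,147) in top and at (580,48) in scene, with the collar's glint on the block's top.

```bash
python3 - <<'E'
from h import *
t,s=load("top"),load("scene")
a=(196.8,192.9);b=(237.2,122.9)
X,e=tri(t,a,s,b);print(X.round(1),round(e,1),plane(t,a,118).round(1),plane(s,b,118).round(1),plane(t,(202.5,194.8),58).round(1))
p=[cap("top"),cap("scene")]
for n,c in zip("ts",p): pickle.dump(c,open(f"pics/{n}2.pkl","wb"))
E
python3 go.py 473.3 431 175 90
```

```text
[473.6 433.5 115.2] 1.2 [472.8 432.8 118. ] [471.9 428.3 118. ] [473.3 432.7  58. ]
dp [-0.0011  0.3438  0.0004] rot [-1.000e-03 -1.000e-03  1.576e+00] rows 5.5 8.4 t 15.4
```

```bash
python3 -m pendant '{"dp":[[0,0.04,0],[0,0.09,0],[0,0.14,0],[0,0.19,0],[0,0.24,0],[0,0.29,0],[0,0.33,0],[-0.001,0.345,0]],"rotation":[[0,0,0.18],[0,0,0.36],[0,0,0.54],[0,0,0.72],[0,0,0.9],[0,0,1.08],[0,0,1.26],[0,0,1.44]]}' 0.045; python3 go.py 473 432 125 90
python3 - <<'E'
from h import *
print(get_obs()["joint_positions"].round(2))
b,s=[pickle.load(open(f"pics/{n}2.pkl","rb")) for n in "ts"]
def proj(c,X):
    f=200/np.tan(np.radians(c["vfov"])/2);T=c["pose"];q=T[:3,:3].T@(np.array(X)-T[:3,3]);return c["cx"]+f*q[0]/-q[2],c["cy"]-f*q[1]/-q[2]
C=np.array([474.6,87.2,64]);d=np.array([1,0,0])
for n,k,r in(("tag",-14,(5,5)),("hole",24,(3,3))):
    for c,rr in((b,r[0]),(s,r[1])):
        P=proj(c,C+k*d);p,A=dark(c,P,rr);print(n,np.round(P,1),p.round(1),round(A),plane(c,p,64).round(1))
E
```

```text
time: 16.4
tool_pos: [472.3, 434.0, 173.2]
tcp_rot: [-3.138, 0.002, 1.703]
contact_force: [-0.1, -0.6, -0.7]
grip_width: 44.9
finger_force: 0.0
dp [-0.002   0.0006  0.0482] rot [-0.004  0.002  0.132] rows 0.8 0.7 t 16.4
[0.62 0.6  1.25 0.   1.3  0.49]
tag [306.5 198.6] [307.  196.5] 66 [467.5  85.7  64. ]
tag [298.7 190. ] [299.1 190.5] 36 [460.1  84.7  64. ]
hole [306.6 187.1] [307.  188.8] 23 [493.   85.7  64. ]
hole [309.8 184.5] [310.4 185.2] 7 [498.   83.8  64. ]
```

```bash
python3 -m pendant '{"dp":[[-0.002,0,0.02],[-0.002,0,0.045],[-0.002,0,0.06],[-0.002,0,0.08],[-0.002,0,0.098],[-0.002,0,0.098],[-0.002,0,0.098]],"rotation":[[0,0,0],[0,0,0.05],[0,0,0.1],[0,0,0.13],[0,0,0.13],[0,0,0.13],[0,0,0.13]]}'; python3 go.py 473 432 75 90
python3 - <<'E'
from h import *
b=cap("top","pics/t3.png")
def proj(c,X):
    f=200/np.tan(np.radians(c["vfov"])/2);T=c["pose"];q=T[:3,:3].T@(np.array(X)-T[:3,3]);return c["cx"]+f*q[0]/-q[2],c["cy"]-f*q[1]/-q[2]
for C,d,r0 in((np.array([474.6,87.2,64]),np.array([1,.004,0]),5),(np.array([559.5,260.2,64]),np.array([.986,-.1685,0]),6)):
  for n,k,r in(("tag",-14,r0),("hole",24,3)):
        P=proj(b,C+k*d);p,A=dark(b,P,r);print(n,np.round(P,1),p.round(1),round(A),plane(b,p,64).round(1))
E
```

```text
time: 17.27
tool_pos: [474.2, 430.4, 78.4]
tcp_rot: [3.141, -0.0, 1.577]
contact_force: [0.4, 0.7, 0.6]
grip_width: 45.3
finger_force: 0.0
dp [ 0.0016 -0.0012  0.0034] rot [ 0.    -0.     0.006] rows 0.1 0.0 t 17.27
tag [306.5 198.6] [307.  198.3] 29 [461.5  85.6  64. ]
hole [306.6 187.1] [307. 187.] 8 [499.1  85.9  64. ]
tag [253.9 173. ] [254.1 173.2] 56 [544.9 261.8  64. ]
hole [256.  161.9] [256.3 162.2] 8 [582.2 255.   64. ]
```

Both loggers check out in place (bar tag–hole 37.6 mm, on the nest axis). Centring on the stylus and gripping.

```bash
python3 -m pendant '{"dp":[[0.003,-0.001,0.002],[0.003,-0.001,0.002],[0.003,-0.001,0.002]],"rotation":[[0,0,0],[0,0,0],[0,0,0]]}' && python3 -m pendant '{"dp":[[0,0,0],[0,0,0],[0,0,0],[0,0,0],[0,0,0],[0,0,0]],"rotation":[[0,0,0],[0,0,0],[0,0,0],[0,0,0],[0,0,0],[0,0,0]]}' 0.0
```

```text
time: 17.7
tool_pos: [473.0, 433.3, 76.5]
tcp_rot: [3.141, -0.0, 1.577]
contact_force: [0.4, -0.5, 0.3]
grip_width: 44.9
finger_force: 0.0
time: 18.45
tool_pos: [473.0, 433.2, 76.2]
tcp_rot: [3.142, -0.0, 1.577]
contact_force: [0.9, -0.4, -0.0]
grip_width: 13.4
finger_force: 30.0
```

```bash
python3 -m pendant '{"dp":[[0,0,-0.02],[0,0,-0.045],[0,0,-0.07],[0,0,-0.09],[0,0,-0.095],[0,0,-0.095]],"rotation":[[0,0,0],[0,0,0],[0,0,0],[0,0,0],[0,0,0],[0,0,0]]}'; python3 go.py 582.4 256 158 90
```

```text
time: 19.2
tool_pos: [472.8, 433.1, 170.9]
tcp_rot: [-3.141, 0.0, 1.577]
contact_force: [-0.4, -0.1, -0.5]
grip_width: 13.2
finger_force: 30.0
dp [-0.1778  0.1085  0.0129] rot [-0.     0.     0.006] rows 3.3 0.0 t 19.2
```

```bash
python3 -m pendant '{"dp":[[-0.03,0.02,0],[-0.065,0.04,0],[-0.1,0.06,0],[-0.135,0.08,0.005],[-0.16,0.098,0.01],[-0.1775,0.1085,0.013],[-0.1775,0.1085,0.013],[-0.1775,0.1085,0.013]],"rotation":[[0,0,0],[0,0,0],[0,0,0],[0,0,0],[0,0,0],[0,0,0],[0,0,0],[0,0,0]]}'; python3 go.py 582.4 256 150 90
python3 - <<'E'
from h import *
c=cap("scene","pics/s4.png");b=cap("top","pics/t4.png")
A=cv2.resize(c["pixels"][110:170,260:340],(640,480),interpolation=cv2.INTER_CUBIC)
cv2.imwrite("pics/p1.png",A[:,:,::-1])
E
```

```text
time: 20.2
tool_pos: [581.9, 257.3, 158.1]
tcp_rot: [-3.141, -0.0, 1.577]
contact_force: [0.3, -0.4, -0.5]
grip_width: 13.2
finger_force: 30.0
dp [-0.0013  0.0005  0.0081] rot [-0.001 -0.     0.007] rows 0.1 0.0 t 20.2
```

View pics/p1.png

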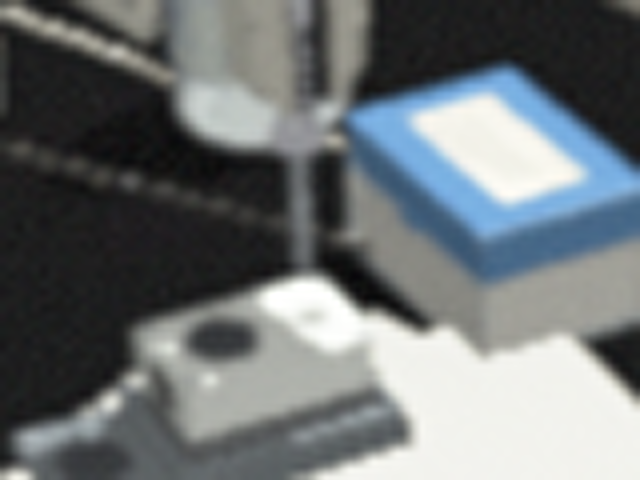

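The crop shows the stylus shaft ending near (302,268), just above the lid, and the hole at (313,315).

```bash
python3 - <<'E'
from h import *
c=load("scene")
def proj(X):
    f=200/np.tan(np.radians(c["vfov"])/2);T=c["pose"];q=T[:3,:3].T@(np.array(X)-T[:3,3]);return np.round([c["cx"]+f*q[0]/-q[2],c["cy"]-f*q[1]/-q[2]],1)
print("pred tip",proj((581.9,257.3,85)),"pred shaft z110",proj((581.9,257.3,110)),"hole pred 582.4,256",proj((582.4,256,64)))
f=lambda u,v:((u+.5)/8-.5+260,(v+.5)/8-.5+110)
print("seen tip",f(302,268),"seen shaft",f(301,200),"seen hole",f(313,315))
print(plane(c,f(302,268),85),plane(c,f(313,315),64))
E
```

```text
pred tip [297.5 142.5] pred shaft z110 [297.2 135.5] hole pred 582.4,256 [298.1 148.4]
seen tip (297.3125, 143.0625) seen shaft (297.1875, 134.5625) seen hole (298.6875, 148.9375)
[579.63107918 255.11448467  85.        ] [582.00028367 252.54388242  64.        ]
```

```bash
python3 go.py 583.2 255.6 130 90; python3 -m pendant '{"dp":[[-0.0015,0.0013,0.005],[-0.0015,0.0013,0.01],[-0.0015,0.0013,0.014],[-0.0015,0.0013,0.018],[-0.0015,0.0013,0.018],[-0.0015,0.0013,0.018]],"rotation":[[0,0,0],[0,0,0],[0,0,0],[0,0,0],[0,0,0],[0,0,0]]}'; python3 go.py 583.2 255.6 130 90
```

```text
dp [-0.002   0.0013  0.0284] rot [ 0.    -0.     0.007] rows 0.5 0.0 t 20.3
time: 21.05
tool_pos: [583.9, 254.9, 140.3]
tcp_rot: [3.141, -0.0, 1.577]
contact_force: [0.5, -0.7, -0.6]
grip_width: 13.3
finger_force: 30.0
dp [ 0.0007 -0.0007  0.0103] rot [ 0.    -0.     0.006] rows 0.2 0.0 t 21.05
```

```bash
python3 -m pendant '{"dp":[[0.0007,-0.0007,0],[0.0007,-0.0007,0.002],[0.0007,-0.0007,0.004],[0.0007,-0.0007,0.006],[0.0007,-0.0007,0.008],[0.0007,-0.0007,0.010],[0.0007,-0.0007,0.010]],"rotation":[[0,0,0],[0,0,0],[0,0,0],[0,0,0],[0,0,0],[0,0,0],[0,0,0]]}'; python3 go.py 583.2 255.6 122 90
```

```text
time: 21.92
tool_pos: [583.0, 255.6, 130.0]
tcp_rot: [-3.141, 0.0, 1.577]
contact_force: [0.7, 0.7, -1.2]
grip_width: 13.4
finger_force: 30.0
dp [0.     0.0002 0.008 ] rot [-0.     0.     0.006] rows 0.1 0.0 t 21.93
```

No contact force at tip z≈57, so the tip is inside the hole. Continuing to the button.

```bash
python3 -m pendant '{"dp":[[0,0,0.003],[0,0,0.006],[0,0,0.009],[0,0,0.010],[0,0,0.010]],"rotation":[[0,0,0],[0,0,0],[0,0,0],[0,0,0],[0,0,0]]}' && python3 -m pendant '{"dp":[[0,0,0.001],[0,0,0.002],[0,0,0.003],[0,0,0.004],[0,0,0.004]],"rotation":[[0,0,0],[0,0,0],[0,0,0],[0,0,0],[0,0,0]]}'
```

```text
time: 22.55
tool_pos: [583.1, 255.6, 120.2]
tcp_rot: [-3.141, -0.0, 1.577]
contact_force: [-0.2, 0.4, -0.2]
grip_width: 13.4
finger_force: 30.0
time: 23.18
tool_pos: [583.3, 255.7, 116.4]
tcp_rot: [3.141, -0.0, 1.577]
contact_force: [0.3, 0.4, 3.4]
grip_width: 13.8
finger_force: 30.0
```

```bash
python3 -m pendant '{"dp":[[0,0,0.001],[0,0,0.0015],[0,0,0.0015],[0,0,0.0015],[0,0,0.0015]],"rotation":[[0,0,0],[0,0,0],[0,0,0],[0,0,0],[0,0,0]]}' ; python3 -m pendant '{"dp":[[0,0,0.001],[0,0,0.0015],[0,0,0.0015],[0,0,0.0015],[0,0,0.0015]],"rotation":[[0,0,0],[0,0,0],[0,0,0],[0,0,0],[0,0,0]]}'
```

```text
time: 23.8
tool_pos: [583.3, 255.6, 114.9]
tcp_rot: [3.141, -0.0, 1.577]
contact_force: [0.4, 1.0, 3.3]
grip_width: 13.6
finger_force: 30.0
time: 24.42
tool_pos: [583.4, 255.7, 113.9]
tcp_rot: [3.141, -0.0, 1.577]
contact_force: [-0.3, 0.2, 7.1]
grip_width: 13.2
finger_force: 30.0
```

The force passed 4.5 N, so the button is bottomed. I'll hold briefly, confirm, and hand in.

```bash
python3 -m pendant '{"dp":[[0,0,0],[0,0,0],[0,0,0],[0,0,0]],"rotation":[[0,0,0],[0,0,0],[0,0,0],[0,0,0]]}'; python3 - <<'E'
from h import *
c=cap("scene","pics/s9.png"); print(get_obs()["contact_force"],get_obs()["finger_force"])
for n,p,r in(("Rtag",(287.2,152),5),("Btag",(299.1,190.5),5)):
    q,A=dark(c,p,r);print(n,q.round(1),round(A),plane(c,q,64).round(1))
from plant import workorder
print(workorder.close_job())
E
```

```text
time: 24.92
tool_pos: [583.4, 255.7, 113.9]
tcp_rot: [3.141, -0.0, 1.577]
contact_force: [-0.4, 0.5, 6.6]
grip_width: 13.1
finger_force: 30.0
[-1.84724082  0.40365218  7.54565123] 30.000967383384705
Rtag [287.2 152. ] 36 [544.2 260.8  64. ]
Btag [299.1 190.5] 36 [460.1  84.7  64. ]
the job is handed in; nothing more can be done
None
```

I handed the job in at about 25 s with both loggers seated in their matching nests and the gripped stylus holding the round-tagged logger's button fully down (about 7 N); the hand-in gave no verdict.

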